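Select the filter and hold the fluorometer's shutter open for a reading

ROBOT

A 6-joint arm with a two-finger parallel gripper is mounted at the origin on the work surface. World frame = base frame: x ahead of the robot, y to its left, z up, the work surface at z = 0. Lengths are in m, angles in rad, forces in N, time in s.
With the tool pointing down it reaches from about 0.225 to 0.725 m from the base axis. Payload 3.1 kg.
Tool frame: the origin (TCP) lies on the centre line of the jaws, within the pads' length; the fingertips stand 11 mm ahead of it and the grasp point (between the pads) lies 8 mm behind it (robot.tip_reach is the distance from the TCP to the fingertips, in m); z points along the fingers, x is the direction in which the jaws open and shut, and the axes are right-handed (so a half turn about z gives the same grasp; the last joint's range is limited). The gripper opens to 85 mm and grips with 20 to 120 N. Pads are 22 mm wide; open, the fingers measure 114 mm over their backs; the gripper's body (76 mm by 85 mm) begins 54 mm behind the grasp point. The pads swing forward as they close: fully open they stand 13 mm farther back than shut.
Start: joints at [-1.369, 0.048, 0.099, 1.622, 0, 1.443], TCP at [0.17, -0.497, 0.242] pointing down, gripper open.
Joint ranges: [-2.91, 2.91], [-0.99, 1.94], [-1.21, 1.42], [-2.12, 2.29], [-1.49, 1.47], [-3.14, 3.14]. Speed limits (rad/s): [2.79, 2.79, 3.14, 3.14, 3.14, 3.14].

INTERFACE

Orientations are given as a unit quaternion [x, y, z, w].
In Python, from plant import robot, cams, job gives the robot as it stands. The module is installed in compiled form; this text tells all that it offers.
- The arm moves only by the tool apply_moves, never from a script. Its argument "series" is a list of rows, each a list of 3 entries, a list of its own where there are three numbers: the gripper command: -1 is fully open, 1 is shut, values between are in proportion, then the shift along the tool's x, y, z in cm, then the turn about the tool's z in rad. A call has 1 to 12 rows; each row is the pose to reach, as a shift and turn from the pose commanded when the call began, along the tool's axes at that moment; what a row does not reach only later rows make up. A row lasts 1/12 s, in which the tool goes at most 41.7 mm and 7.16 degrees, less where a joint would pass 70% of its speed; a pose out of reach is approached as far as the arm can. A call with a gripper value outside its range is refused whole. The fingers move at their own pace and stop on an object; the grip force is fixed at half the most. Time passes only in rows, so rows that repeat a pose let the fingers close. It gives the time, the measured TCP pose, the force and the opening at its end, in the units of the state.
- robot.observe(): the state, without advancing time (a new reading comes with each control period).
- cams.camera(name): name is "side" or "top"; returns a dict with "img" (384x512x3 uint8, red, green, blue), "fx", "fy", "cx", "cy" (pixels), "distortion" ([k1, k2, p1, p2, k3] as OpenCV has them; the pictures are not rectified), "camera_from_world" (4x4, takes a point from world to camera coordinates). Camera axes: x right, y down, z forward; pixel columns grow to the right and rows downward; lengths in m; the calibration is good to about 2 mm. A picture is of the moment at which its call begins. There is no depth.
- job.close_job(): hands the job in, once; it reports no verdict.
Trained networks look in a picture, given as the dict that the camera call returned (one of the last four; its "shot" number tells which), for a name from the list of things; names that differ only in an ending like _2 or _b are one class to them, and where a whole thing is asked for, a point or a joint stands for the part that bears it (a point fixed in the world has none). Each returns a list of dicts, best first, with "score" (0 to 1); they miss things now and then, are a little off and sometimes report something else, mostly with a low value. They report only what shows in the picture. A call takes as long as a camera call.
- cams.outline_of(picture, target): "mask" (384x512 bool, what is visible of it) and "pixel" ([column, row] in pixels, amid what is visible of it).
- cams.pinpoint(picture, target): "pixel" ([column, row] in pixels: a listed point, or the origin of a listed thing).
The state is a dict: "t": time; "qpos": joint angles; "joint_velocities": joint speeds; "tau": joint torques, N m; "tcp_pos": TCP position; "tcp_rot": TCP orientation; "ft_force": force on the tool from outside, world axes, zero at the start; "torque": the same for the moment, N m; "opening": finger opening in m.
Only numpy, scipy, OpenCV 4.12 (cv2) and the standard library are available. Lean on these libraries where they do the work, as an engineer would, in place of code of your own. Each camera call takes 0.05 s, during which the arm holds its last target.

TASK

Take a reading on the bench fluorometer: with its shutter rod still fully in, turn the filter selector on top clockwise until it clicks in with its pointer at the green dot, and leave it there. Then smoothly pull the spring-return shutter rod at the front straight out until the whole red ring on it stands just clear of the bush, no farther, and finish while still holding it at that mark, never letting it snap back. Leave the bottle, tube rack, marker and mini centrifuge where they stand.

Things in the scene. Friction and masses are not known exactly. Their poses are not given: they have to be found in the camera images.
- fluorometer: Bench filter fluorometer, fixed to the bench: blue base, beige top, 270 deep (its x) x 280 wide (its y). Origin at bench height under its centre; its -x axis points out of its front, z up. The optical block (its y from -140 to 0 mm) has a flat top 110 mm high carrying the filter selector near the front and, behind it (from x = +3 mm on), a black sample cover up to 142 mm high. The other half is a sloped panel with display and keys, 70 mm high in front, 110 mm behind.
- selector (a joint): Angle of the filter selector: black bar knob on a round skirt, upright axis, white line on one half of the bar as pointer. Grows clockwise seen from above. A sprung ball clicks it into five places: 0 white dot, 0.628 yellow, 1.257 orange, 1.885 green, 2.513 blue (end stop just past it). It starts at yellow or orange. About 0.13 N m breaks it out of a click; from half way on it pulls itself into the next.
- selector_grip (a point): On the selector's axis, in the bar, 133 mm above the bench. The bar is 44 mm long, 14 mm wide and stands 24 mm above the 50 mm skirt, from 117 to 141 mm above the bench. This point's x axis runs along the bar to the pointer end and turns with it; with the pointer at orange it is parallel to the fluorometer's +x axis. Grip the bar across its 14 mm.
- shutter_rod: The shutter's pull rod: steel rod of 10 mm diameter coming level out of the fluorometer's front, 78 mm above the bench, with a black knob on its end. Slides along the fluorometer's -x (out), 48 mm at most. Spring-return: about 3 N to start it, 8 N at the mark, 11 N at the stop; let go, it snaps back in. Origin on the rod's axis, at the bush mouth when fully in; axes as the fluorometer's.
- rod_grip (a point): Middle of the rod's black knob, on the rod's axis, 78 mm above the bench: a barrel of 20 mm diameter reaching 12 mm to either side of this point along the rod, then a 28 mm diameter flange, 6 mm thick, at the outer end. When fully in, this point stands 46 mm in front of the front face and 36 mm in front of the bush mouth, with the bare rod between. Axes as the fluorometer's.
- red_ring (a point): Middle of the red ring, 6 mm wide, painted round the rod. Fully in it is hidden 24 mm behind the bush mouth, so the whole ring is out once the rod is pulled 27 mm.
- bush (a point): Centre of the outer face of the steel bush (20 mm diameter, stands 10 mm out of the front face) through which the rod slides. Fixed to the fluorometer, axes as the fluorometer's.
- bottle: Closed clear bottle with orange cap, 68 mm diameter, 135 mm high, standing loose; origin under its centre. Leave alone.
- tube_rack: Green rack of capped tubes, 60 x 120 mm, 55 mm high, loose; origin under its centre. Leave alone.
- marker: Black marker pen lying on the bench, 135 mm long, 15 mm thick; origin under its middle, x along it. Leave alone.
- mini_centrifuge: Round white mini centrifuge with dark dome, 144 mm diameter, 98 mm high, loose; origin under its centre. Leave alone.

How it is judged:
On the way, in this order (a step that is already met when the one before it is completed fails the run):
1. the filter selector is clicked in at the green dot, the shutter rod still in (value of joint selector between 1.745 and 2.025 rad and x of red_ring in the frame of bush above 0.018 m), for 0.3 s.
2. the rod is held out by the fingers with its red ring just clear of the bush (x of red_ring in the frame of bush between -0.011 and -0.001 m and contact force between the fingers and shutter_rod above 2 N), for 0.5 s.
At the end, for the whole second after the job is handed in: The fingers still hold the shutter rod (over 2 N), at rest, pulled so that the middle of its red ring stands 1 to 11 mm outside the bush mouth; the selector is clicked in at green (within 0.14 rad); bottle, rack, marker and centrifuge are within 15 mm of where they stood (all of step 2 and linear speed of shutter_rod below 0.01 m/s and value of joint selector between 1.745 and 2.025 rad and distance of each of bottle, tube_rack, marker, mini_centrifuge from where it was at the start of the episode below 0.015 m); the arm keeps its last pose, push and grip.
It fails at once if the shutter is pulled more than 6 mm open while the selector is not at the green dot (x of red_ring in the frame of bush below 0.018 m and (value of joint selector below 1.745 rad or value of joint selector above 2.025 rad)).
It fails at once if the rod snaps back or is yanked (over 0.35 m/s) (linear speed of shutter_rod above 0.35 m/s).
It fails at once if the bottle, rack, marker or centrifuge is pushed more than 15 mm away or the bottle tipped (distance of any of bottle, tube_rack, marker, mini_centrifuge from where it was at the start of the episode above 0.015 m or angle between bottle's own z axis and vertical above 0.3 rad).
It also fails if it takes over 48 s, if anything falls off the work surface, if the arm or the gripper's body presses on something with over 40 N, if the wrist force passes 120 N, or if a joint passes its speed limit or range.

## Working session

There is one attempt and no reset: what is moved stays moved. The work goes in short steps, Python scripts to look and compute and a tool call to move; the robot and the scene stay as the last step left them, time stands still between calls to the robot, and variables do not carry over. Pictures are saved under pics/ and viewed, and the job is handed in when it is done.

Besides the shell and the picture viewer there is one more tool, called after "Request:" as name(argument=value, ...), one argument or row to a line, values as JSON. apply_moves: Moves the arm, as the interface text tells. Its arguments: {"type":"object","properties":{"series":{"type":"array"}},"required":["series"]}

```bash
mkdir -p pics; cat > h.py <<'E'
import numpy as np, cv2
from plant import robot, cams, job
def save(p,name): cv2.imwrite('pics/'+name,cv2.cvtColor(p['img'],cv2.COLOR_RGB2BGR))
def K(p): return np.array([[p['fx'],0,p['cx']],[0,p['fy'],p['cy']],[0,0,1.]])
def ray(p,px):
    u=cv2.undistortPoints(np.array([[px]],float),K(p),np.array(p['distortion'],float)).ravel()
    T=np.array(p['camera_from_world']);R=T[:3,:3];t=T[:3,3]
    return -R.T@t, R.T@np.array([u[0],u[1],1.])
def atz(p,px,z):
    c,d=ray(p,px); return c+d*(z-c[2])/d[2]
def tri(a,pa,b,pb):
    A=[];y=[]
    for p,px in((a,pa),(b,pb)):
        c,d=ray(p,px);d=d/np.linalg.norm(d);P=np.eye(3)-np.outer(d,d);A.append(P);y.append(P@c)
    return np.linalg.lstsq(np.vstack(A),np.hstack(y),rcond=None)[0]
def proj(p,X):
    T=np.array(p['camera_from_world']);r,_=cv2.Rodrigues(T[:3,:3])
    return cv2.projectPoints(np.array(X,float).reshape(-1,1,3),r,T[:3,3],K(p),np.array(p['distortion'],float))[0].reshape(-1,2)
E
python3 - <<'E'
from h import *
np.set_printoptions(precision=4,suppress=True)
P={n:cams.camera(n) for n in('side','top')}
for n in P: save(P[n],n+'0.png')
print(robot.observe())
for n in P:
    T=P[n]['camera_from_world'];print(n,ray(P[n],[256,192]))
Z=dict(fluorometer=0,selector_grip=.133,rod_grip=.078,bush=.078,shutter_rod=.078,bottle=0,tube_rack=0,marker=0,mini_centrifuge=0)
for t,z in Z.items():
    for n in P:
        r=cams.pinpoint(P[n],t)
        for q in r[:2]: print(t,n,np.round(q['pixel'],1),round(q['score'],2),atz(P[n],q['pixel'],z))
E
```

```text
{'t': 0.1, 'qpos': array([-1.3688,  0.0487,  0.0977,  1.622 , -0.    ,  1.443 ]), 'joint_velocities': array([ 0.0008, -0.0025,  0.0039,  0.0009, -0.0003, -0.001 ]), 'tau': array([  0.0035, -33.9852,  32.0935,   0.0157,  -0.0001,  -0.    ]), 'tcp_pos': array([ 0.1699, -0.4962,  0.2412]), 'tcp_rot': array([ 0.8136, -0.5814, -0.0008, -0.0007]), 'ft_force': array([ 0.4006, -0.2225,  0.3843]), 'torque': array([-0.0059, -0.0146, -0.0189]), 'opening': 0.08547394740862896}
side (array([0.4514, 0.9189, 0.6727]), array([ 0.113 , -0.8168, -0.5662]))
top (array([0.4515, 0.0779, 1.0866]), array([ 0.0762, -0.0076, -0.9971]))
fluorometer side [238.4 166. ] 0.9 [ 0.6633 -0.1973  0.    ]
fluorometer top [338.9 148.1] 0.97 [ 0.666 -0.197  0.   ]
fluorometer top [232.9 190.9] 0.4 [0.5401 0.1411 0.    ]
selector_grip side [258.  142.6] 0.52 [ 0.5857 -0.1162  0.133 ]
selector_grip top [323.5 165.3] 0.51 [ 0.5926 -0.1177  0.133 ]
rod_grip side [255.2 175.7] 0.46 [ 0.5826 -0.0197  0.078 ]
rod_grip top [266.6 222.4] 0.61 [0.4403 0.0424 0.078 ]
rod_grip top [295.4 171.7] 0.38 [ 0.5842 -0.046   0.078 ]
bush side [257.  167.7] 0.88 [ 0.583  -0.0638  0.078 ]
bush top [294.1 171.9] 0.71 [ 0.5837 -0.0422  0.078 ]
shutter_rod side [257.5 165.3] 0.46 [ 0.5832 -0.0776  0.078 ]
shutter_rod top [295.9 172. ] 0.59 [ 0.5833 -0.0474  0.078 ]
bottle side [190.5 221.1] 0.57 [0.7455 0.1057 0.    ]
bottle top [239.7 128. ] 0.9 [0.7389 0.1149 0.    ]
tube_rack side [307.2 211.7] 0.76 [0.4305 0.0304 0.    ]
tube_rack top [266.7 221.6] 0.81 [0.4419 0.0393 0.    ]
marker side [262.4 234.7] 0.7 [0.5443 0.1412 0.    ]
marker top [229.5 186.8] 0.8 [0.5532 0.1514 0.    ]
marker top [282.4 172. ] 0.67 [ 0.5947 -0.0148  0.    ]
mini_centrifuge side [207.  305.8] 0.78 [ 0.6354  0.3831 -0.    ]
mini_centrifuge side [192.2 222.1] 0.21 [0.7397 0.1095 0.    ]
mini_centrifuge top [159.6 163.2] 0.74 [0.6344 0.37   0.    ]
```

```bash
python3 - <<'E'
import cv2
a=cv2.imread('pics/top0.png');b=cv2.imread('pics/side0.png')
cv2.imwrite('pics/t0c.png',cv2.resize(a[90:260,200:430],None,fx=3.4,fy=3.4,interpolation=cv2.INTER_CUBIC))
cv2.imwrite('pics/s0c.png',cv2.resize(b[80:250,140:370],None,fx=3.4,fy=3.4,interpolation=cv2.INTER_CUBIC))
E
```

```text
(no output)
```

View pics/top0.png

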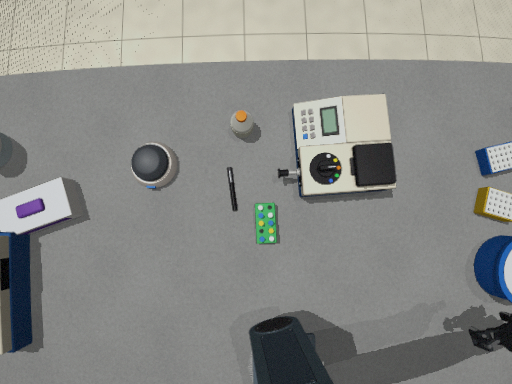

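View pics/t0c.png

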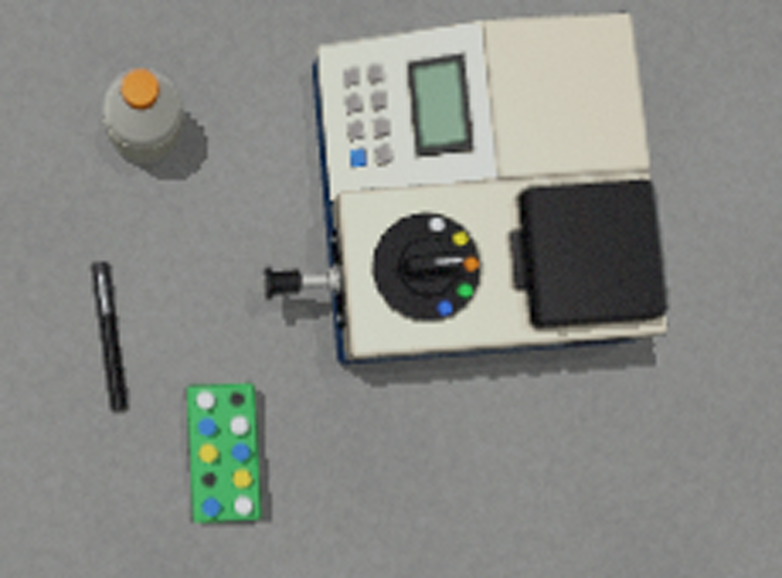

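View pics/s0c.png

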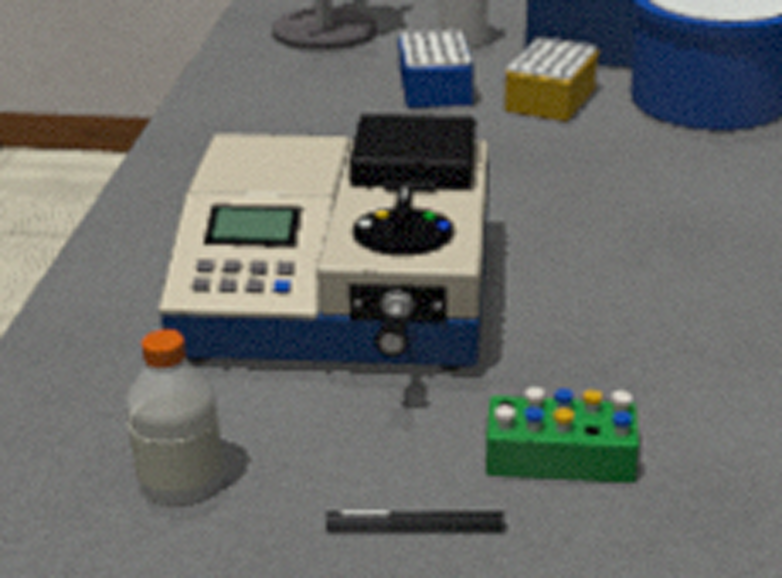

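```bash
python3 - <<'E'
from h import *
from scipy.optimize import least_squares
np.set_printoptions(precision=4,suppress=True)
P={n:cams.camera(n) for n in('side','top')}
f=lambda u,v,ox,oy:np.array([u/3.4+ox,v/3.4+oy])
top=[((-.135,0,.11),(342,195)),((-.135,-.14,.11),(349,357)),((.135,-.14,.11),(667,332)),((.135,.14,.11),(631,14)),((-.135,.14,.07),(320,47))]
side=[((-.135,0,.11),(320,268)),((-.135,-.14,.11),(480,275)),((-.135,.14,0),(160,350)),((-.135,-.14,0),(478,362)),((.135,.14,.11),(212,135)),((-.135,.14,.07),(163,308))]
def W(q,X):
    c,s=np.cos(q[2]),np.sin(q[2]);X=np.array(X);return np.c_[q[0]+c*X[:,0]-s*X[:,1],q[1]+s*X[:,0]+c*X[:,1],X[:,2]]
def res(q):
    r=[]
    for n,L,o in(('top',top,(200,90)),('side',side,(140,80))):
        r.append((proj(P[n],W(q,[a for a,b in L]))-np.array([f(*b,*o) for a,b in L])).ravel())
    return np.hstack(r)
s=least_squares(res,[.665,-.197,-1.57],loss='soft_l1');print(s.x,s.fun.reshape(-1,2).round(1))
for t in('selector_grip','rod_grip','bush','shutter_rod'):
    a=[cams.pinpoint(P[n],t) for n in('top','side')]
    for i in a[0][:2]:
        for j in a[1][:1]:
            X=tri(P['top'],i['pixel'],P['side'],j['pixel'])
            c,s_=np.cos(s.x[2]),np.sin(s.x[2]);d=X-np.r_[s.x[:2],0]
            print(t,i['pixel'],j['pixel'],X,'local',c*d[0]+s_*d[1],-s_*d[0]+c*d[1])
for n in('top','side'):
    m=cams.outline_of(P[n],'rod_grip')
    for q in m[:2]: print(n,q['score'],q['pixel'],q['mask'].sum())
# ends: selector dots
hsv=cv2.cvtColor(P['top']['img'],cv2.COLOR_RGB2HSV)
E
```

```text
[ 0.6577 -0.1902 -1.5245] [[-1.6 -0.8]
 [ 0.7  0.8]
 [ 0.8  0.9]
 [ 0.2 -0.5]
 [-1.  -0.4]
 [-1.3 -0.4]
 [ 0.4 -1.1]
 [ 2.1  5.6]
 [ 0.2  5.1]
 [ 0.4 -0.9]
 [-1.5 -1.6]]
selector_grip [326.8, 165.4] [257.8, 142.1] [ 0.5903 -0.1279  0.1288] local -0.06533269828643445 -0.06449219347358526
rod_grip [286.9, 173.2] [255.6, 174.9] [ 0.5809 -0.0209  0.08  ] local -0.17268686932811347 -0.06887808816202026
bush [335.7, 146.2] [253.8, 170.2] [ 0.6408 -0.1864 -0.0009] local -0.004515499612569226 -0.016743324955600877
bush [294.5, 172.4] [253.8, 170.2] [ 0.5857 -0.0426  0.0816] local -0.1507192931066829 -0.06514560317962904
shutter_rod [295.7, 172.1] [258.1, 167.7] [ 0.5794 -0.0455  0.0895] local -0.14818091646517953 -0.07152012396320469
top 0.62 [154.3, 163.6] 1731
top 0.55 [283.6, 173.0] 79
side 0.5 [257.4, 178.3] 91
```

```bash
python3 - <<'E'
from h import *
from scipy.optimize import least_squares
np.set_printoptions(precision=4,suppress=True)
P={n:cams.camera(n) for n in('side','top')}
f=lambda u,v,ox,oy:np.array([u/3.4+ox,v/3.4+oy])
top=[((-.135,0,.11),(342,195)),((-.135,-.14,.11),(349,357)),((.135,-.14,.11),(667,332)),((.135,.14,.11),(631,14)),((-.135,.14,.07),(320,47))]
side=[((-.135,0,.11),(320,268)),((-.135,-.14,.11),(480,275)),((.135,.14,.11),(212,135)),((-.135,.14,.07),(163,308))]
def W(q,X):
    c,s=np.cos(q[2]),np.sin(q[2]);X=np.array(X);return np.c_[q[0]+c*X[:,0]-s*X[:,1],q[1]+s*X[:,0]+c*X[:,1],X[:,2]]
def res(q):
    r=[]
    for n,L,o in(('top',top,(200,90)),('side',side,(140,80))):
        r.append((proj(P[n],W(q,[a for a,b in L]))-np.array([f(*b,*o) for a,b in L])).ravel())
    return np.hstack(r)
s=least_squares(res,[.665,-.197,-1.57],loss='soft_l1');print(s.x,s.fun.reshape(-1,2).round(1))
q=s.x
# overlay model
Y=-.065
L=[]
for n in P:
    im=cv2.resize(P[n]['img'][80:250,140:370] if n=='side' else P[n]['img'][90:260,200:430],None,fx=3.4,fy=3.4,interpolation=cv2.INTER_CUBIC)
    o=(140,80) if n=='side' else (200,90)
    for qq,col in((q,(255,0,0)),((.665,-.197,q[2]),(0,255,255))):
      for X in [(-.135,0,.11),(-.135,-.14,.11),(.135,-.14,.11),(.135,.14,.11),(-.135,.14,.07),(-.145,Y,.078),(-.181,Y,.078),(-.199,Y,.078),(-.065,Y,.133),(-.065,Y,.117)]:
        p=(proj(P[n],W(qq,[X]))[0]-o)*3.4+1.2
        cv2.drawMarker(im,tuple(int(v) for v in p),col,cv2.MARKER_CROSS,9,1)
    cv2.imwrite(f'pics/ov_{n}.png',im[:,:,::-1])
E
```

```text
[ 0.657  -0.1893 -1.523 ] [[-1.8 -0.5]
 [ 0.5  1.1]
 [ 0.6  1. ]
 [-0.2 -0.3]
 [-1.4 -0.1]
 [-1.  -0.2]
 [ 0.7 -1. ]
 [ 0.5 -0.8]
 [-1.2 -1.4]]
```

View pics/ov_top.png

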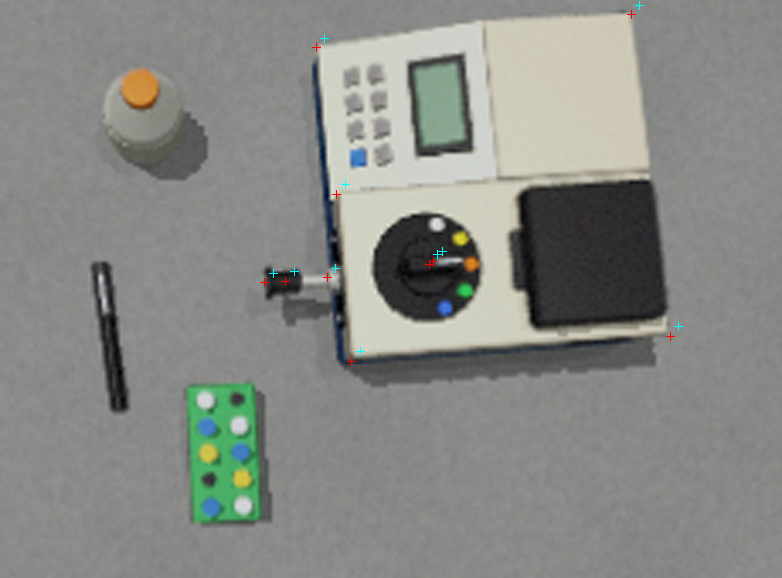

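View pics/ov_side.png

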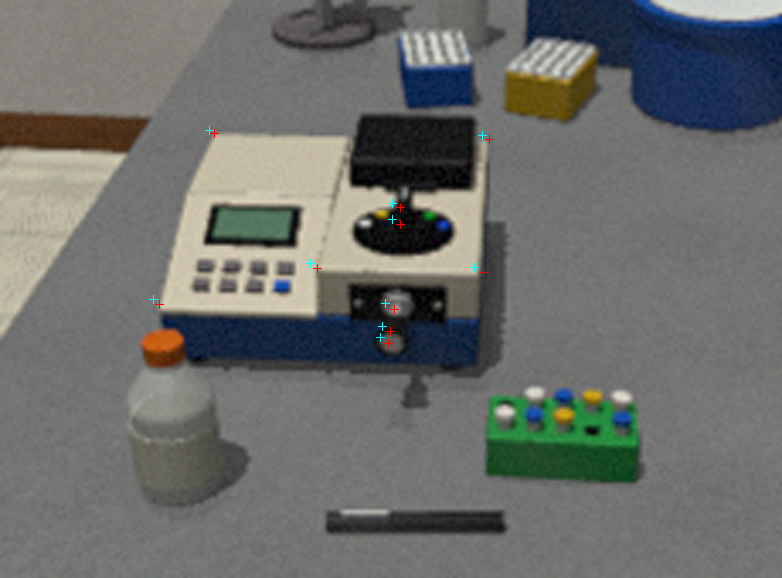

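```bash
cat >> h.py <<'E'
from scipy.spatial.transform import Rotation as Ro
Q=np.array([.657,-.1893,-1.523])
def W(X,q=Q):
    c,s=np.cos(q[2]),np.sin(q[2]);X=np.atleast_2d(X);return np.c_[q[0]+c*X[:,0]-s*X[:,1],q[1]+s*X[:,0]+c*X[:,1],X[:,2]]
def Lc(X,q=Q):
    c,s=np.cos(q[2]),np.sin(q[2]);d=np.array(X)-np.r_[q[:2],0];return np.array([c*d[0]+s*d[1],-s*d[0]+c*d[1],d[2]])
def move(target,yaw):  # tool shift cm & turn from now (measured)
    o=robot.observe();R=Ro.from_quat(o['tcp_rot']).as_matrix()
    y=np.arctan2(R[1,0],R[0,0]);t=-(yaw-y);t=(t+np.pi)%(2*np.pi)-np.pi
    print('t',o['t'],'tcp',o['tcp_pos'],'yaw',y,'F',o['ft_force'],'open',o['opening'],'tilt',R[2,2])
    print('shift cm',100*R.T@(np.array(target)-o['tcp_pos']),'turn',t)
E
python3 - <<'E'
from h import *
np.set_printoptions(precision=4,suppress=True)
p=cams.camera('top'); s=cams.camera('side')
f=lambda u,v,o:np.array([u/3.4+o[0],v/3.4+o[1]])
print('disk',Lc(atz(p,f(427,267,(200,90)),.11)),'side',Lc(atz(s,f(404,231,(140,80)),.11)))
X=[]
for n,uv in dict(w=(437,224),y=(460,238),o=(471,264),g=(466,290),b=(445,308)).items():
    l=Lc(atz(p,f(*uv,(200,90)),.112));X.append(l[:2]);print(n,l)
X=np.array(X);A=np.c_[2*X,np.ones(5)];print('circle',np.linalg.lstsq(A,(X**2).sum(1),rcond=None)[0])
for n,c in(('top',p),('side',s)):
    for q in cams.outline_of(c,'selector')[:1]:
        print(n,q['score'],q['pixel'],Lc(atz(c,q['pixel'],.125)))
    for q in cams.pinpoint(c,'selector_grip')[:1]:print(n,Lc(atz(c,q['pixel'],.133)))
    for q in cams.pinpoint(c,'rod_grip')[:2]:print('rg',n,Lc(atz(c,q['pixel'],.078)))
g=W((-.067,-.067,.2))[0];print(g,W((-.181,-.067,.07)));move(g,.048)
E
```

```text
disk [-0.0646 -0.0673  0.11  ] side [-0.0667 -0.0691  0.11  ]
w [-0.0532 -0.0323  0.112 ]
y [-0.0351 -0.0454  0.112 ]
o [-0.028  -0.0678  0.112 ]
g [-0.0344 -0.0891  0.112 ]
b [-0.0533 -0.1027  0.112 ]
circle [-0.0649 -0.0675 -0.0074]
top 0.5 [327.5, 166.4] [-0.062  -0.0637  0.125 ]
top [-0.0745 -0.0715  0.133 ]
rg top [-0.1822 -0.0622  0.078 ]
side 0.44 [255.7, 144.9] [-0.0761 -0.0607  0.125 ]
side [-0.0603 -0.068   0.133 ]
rg side [-0.1775 -0.07    0.078 ]
rg side [ 0.0316 -0.0582  0.078 ]
[ 0.5869 -0.1256  0.2   ] [[ 0.5814 -0.0117  0.07  ]]
t 2.1 tcp [ 0.17   -0.4967  0.2423] yaw -1.2409522448348613 F [ 0.0606 -0.5424 -0.1311] open 0.08521789014704745 tilt -0.999999999357662
shift cm [-21.6104 -51.4581   4.2326] turn -1.2889522448348614
```

Request:
apply_moves(
  series=[
    [-1,[-1.5,-3.6,0],-0.1],
    [-1,[-3,-7.2,0],-0.2],
    [-1,[-4.6,-10.8,0],-0.31],
    [-1,[-6.2,-14.6,0],-0.42],
    [-1,[-7.8,-18.4,0],-0.53],
    [-1,[-9.4,-22.2,0],-0.64],
    [-1,[-11,-26,0],-0.75],
    [-1,[-12.6,-29.8,0],-0.86],
    [-1,[-14.2,-33.6,0],-0.97],
    [-1,[-15.8,-37.4,0],-1.08],
    [-1,[-17.4,-41.2,0],-1.19],
    [-1,[-19,-45,0],-1.289],
  ],
)

```text
t: 3.1
tcp_pos: [0.5356, -0.1695, 0.2425]
tcp_rot: [1.0, 0.027, 0.0, 0.0]
ft_force: [0.1, -0.7, -0.7]
opening: 0.0855
```

Request:
apply_moves(
  series=[
    [-1,[0,0,0],0],
    [-1,[0,0,0],0],
    [-1,[0,0,0],0],
    [-1,[0,0,0],0],
  ],
)

```text
t: 3.43
tcp_pos: [0.5336, -0.172, 0.2424]
tcp_rot: [1.0, 0.023, -0.0, 0.0]
ft_force: [-0.1, 0.3, 0.3]
opening: 0.0854
```

```bash
python3 - <<'E'
from h import *
np.set_printoptions(precision=4,suppress=True)
g=W((-.065,-.0675,.165))[0];print(g);move(g,.048)
E
```

```text
[ 0.5865 -0.1276  0.165 ]
t 3.4333 tcp [ 0.5336 -0.172   0.2424] yaw 0.0463005883119201 F [-0.0567  0.3317  0.2589] open 0.08541037801633213 tilt -0.9999998859251891
shift cm [ 5.4943 -4.1949  7.7395] turn -0.001699411688079966
```

Request:
apply_moves(
  series=[
    [-1,[1.8,-1.4,0],0],
    [-1,[3.6,-2.8,0],0],
    [-1,[5.5,-4.2,0],0],
    [-1,[5.5,-4.2,2],0],
    [-1,[5.5,-4.2,4.5],0],
    [-1,[5.5,-4.2,6.5],0],
    [-1,[5.5,-4.2,7.7],0],
    [-1,[5.5,-4.2,7.7],0],
    [-1,[5.5,-4.2,7.7],0],
  ],
)

```text
t: 4.18
tcp_pos: [0.5862, -0.1275, 0.1651]
tcp_rot: [1.0, 0.023, -0.001, -0.0]
ft_force: [0.8, 0.1, -0.0]
opening: 0.0855
```

```bash
python3 - <<'E'
from h import *
np.set_printoptions(precision=4,suppress=True)
p=cams.camera('top'); s=cams.camera('side')
cv2.imwrite('pics/t1.png',cv2.resize(p['img'][110:230,260:420,::-1],None,fx=4.5,fy=4.5,interpolation=cv2.INTER_CUBIC))
cv2.imwrite('pics/s1.png',cv2.resize(s['img'][70:190,180:340,::-1],None,fx=4.5,fy=4.5,interpolation=cv2.INTER_CUBIC))
move(W((-.065,-.0675,.131))[0],.048)
E
```

```text
t 4.2833 tcp [ 0.5877 -0.1275  0.1672] yaw 0.04678905211313869 F [-0.2428 -0.4797 -0.2196] open 0.08557369602765647 tilt -0.9999958536365887
shift cm [-0.1313 -0.0028  3.6236] turn -0.0012109478868613799
```

View pics/t1.png

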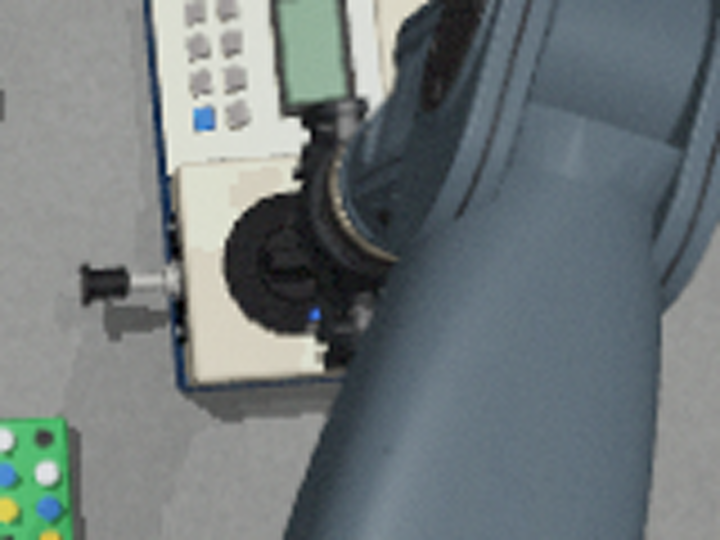

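View pics/s1.png

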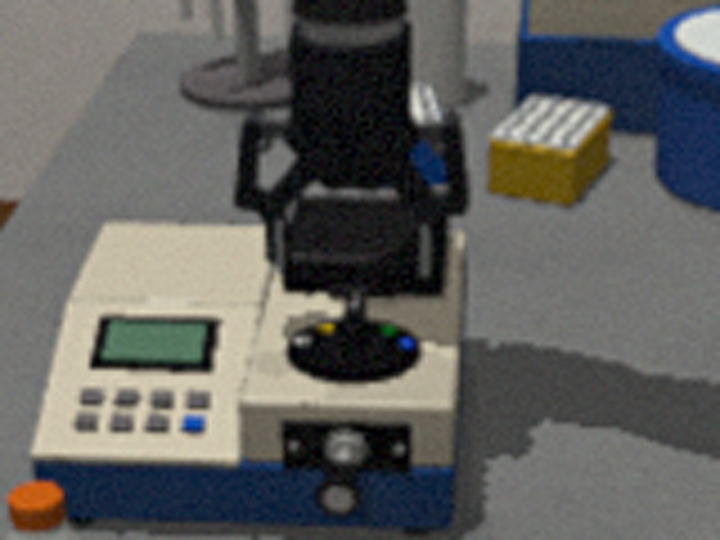

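```bash
python3 - <<'E'
from h import *
p=cams.camera('top');s=cams.camera('side')
for z in (.117,.141,.165,.19,.21):
    print(z,(proj(p,[.5870,-.1276,z])-[260,110])*4.5,(proj(s,[.5870,-.1276,z])-[180,70])*4.5)
o=robot.observe();print(o['tcp_pos'],o['opening'])
E
```

```text
0.117 [[296.8194168  261.28095332]] [[351.54371807 340.15544671]]
0.141 [[304.83050372 255.59720884]] [[351.07936666 307.79002811]]
0.165 [[313.24561375 249.62575551]] [[350.60505959 274.68672945]]
0.19 [[322.4745338  243.07555969]] [[350.10009931 239.39489817]]
0.21 [[330.2236142  237.57465811]] [[349.68791307 210.54924492]]
[ 0.58810969 -0.12728029  0.16753221] 0.08588822746571298
```

Request:
apply_moves(
  series=[
    [-1,[0,0,1.2],0],
    [-1,[0,0,2.4],0],
    [-1,[0,0,3.3],0],
    [-1,[0,0,3.3],0],
    [0,[0,0,3.3],0],
    [1,[0,0,3.3],0],
    [1,[0,0,3.3],0],
    [1,[0,0,3.3],0],
    [1,[0,0,3.3],0],
    [1,[0,0,3.3],0],
    [1,[0,0,3.3],0],
    [1,[0,0,3.3],0],
  ],
)

```text
t: 5.38
tcp_pos: [0.5874, -0.1267, 0.1331]
tcp_rot: [1.0, 0.024, 0.0, 0.0]
ft_force: [-0.7, 0.5, 2.7]
opening: 0.0132
```

Request:
apply_moves(
  series=[
    [1,[0,0,0],0.08],
    [1,[0,0,0],0.16],
    [1,[0,0,0],0.24],
    [1,[0,0,0],0.32],
    [1,[0,0,0],0.4],
    [1,[0,0,0],0.48],
    [1,[0,0,0],0.56],
    [1,[0,0,0],0.63],
    [1,[0,0,0],0.63],
    [1,[0,0,0],0.63],
    [1,[0,0,0],0.63],
  ],
)

```text
t: 6.3
tcp_pos: [0.5875, -0.1268, 0.133]
tcp_rot: [0.958, -0.286, 0.001, 0.0]
ft_force: [-0.9, 0.2, 3.9]
opening: 0.0126
```

```bash
python3 - <<'E'
from h import *
np.set_printoptions(precision=4,suppress=True)
move(W((-.065,-.0675,.131))[0],.048-.628)
o=robot.observe();print(o['torque'],o['qpos'])
s=cams.camera('side')
cv2.imwrite('pics/s2.png',cv2.resize(s['img'][70:190,180:340,::-1],None,fx=4.5,fy=4.5,interpolation=cv2.INTER_CUBIC))
E
```

```text
t 6.3 tcp [ 0.5875 -0.1268  0.133 ] yaw -0.5806455116836742 F [-0.921   0.2472  3.9417] open 0.012612733757015993 tilt -0.9999992554841282
shift cm [-0.041   0.1238  0.2036] turn -0.0006455116836741048
[0.0054 0.1031 0.0093] [-0.3241  0.2467  0.1033  1.4262 -0.0001  1.8274]
```

View pics/s2.png

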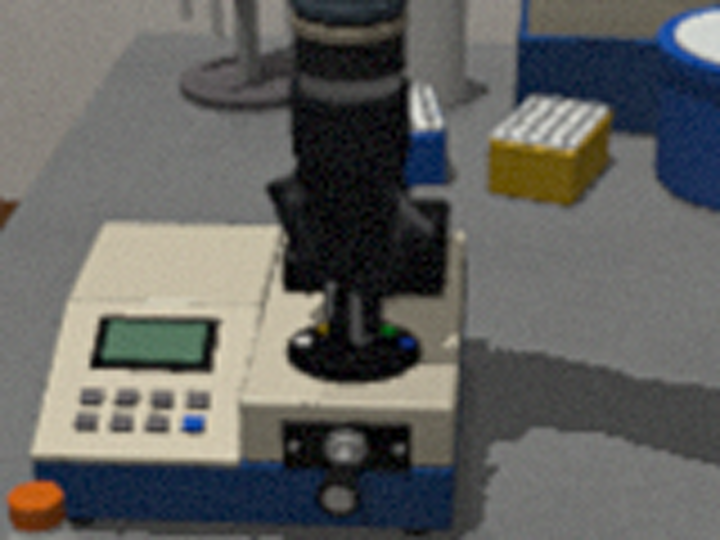

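Request:
apply_moves(
  series=[
    [0,[0,0,0],0],
    [-0.5,[0,0,0],0],
    [-1,[0,0,0],0],
    [-1,[0,0,0],0],
    [-1,[0,0,0],0],
    [-1,[0,0,0],0],
    [-1,[0,0,-2],0],
    [-1,[0,0,-5],0],
    [-1,[0,0,-8],0],
    [-1,[0,0,-10],0],
    [-1,[0,0,-10],0],
  ],
)

```text
t: 7.27
tcp_pos: [0.5896, -0.1274, 0.2388]
tcp_rot: [0.958, -0.287, 0.005, 0.0]
ft_force: [0.6, -0.7, 0.7]
opening: 0.0859
```

```bash
python3 - <<'E'
from h import *
np.set_printoptions(precision=4,suppress=True)
p=cams.camera('top');s=cams.camera('side')
cv2.imwrite('pics/s3.png',cv2.resize(s['img'][70:190,180:340,::-1],None,fx=4.5,fy=4.5,interpolation=cv2.INTER_CUBIC))
move(W((-.181,-.0675,.2))[0],.048)
E
```

```text
t 7.3667 tcp [ 0.5879 -0.1269  0.2337] yaw -0.5819107252051369 F [ 0.0574 -0.3374 -0.5144] open 0.08533366530808385 tilt -0.9999954119509623
shift cm [-6.9234 -9.2304  3.355 ] turn -0.629910725205137
```

View pics/s3.png

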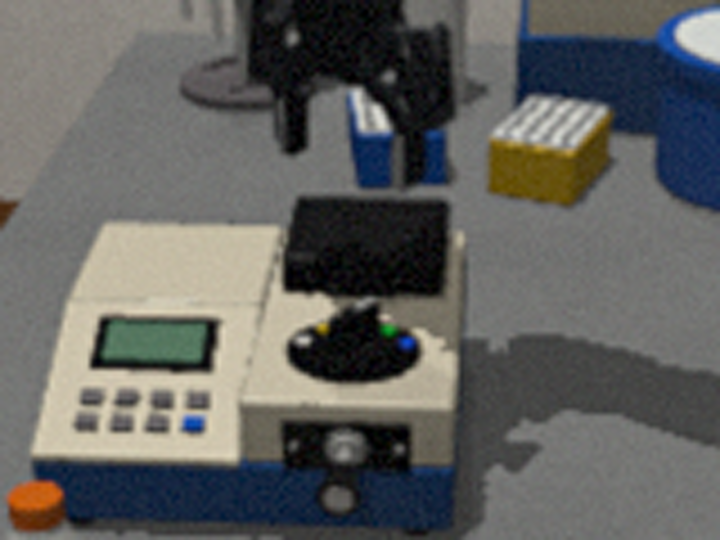

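Request:
apply_moves(
  series=[
    [-1,[-1.7,-2.3,0],-0.11],
    [-1,[-3.5,-4.6,0],-0.22],
    [-1,[-5.2,-6.9,0],-0.33],
    [-1,[-6.9,-9.2,0],-0.44],
    [-1,[-6.9,-9.2,0],-0.55],
    [-1,[-6.9,-9.2,1],-0.63],
    [-1,[-6.9,-9.2,2],-0.63],
    [-1,[-6.9,-9.2,2],-0.63],
    [-1,[-6.9,-9.2,2],-0.63],
  ],
)

```text
t: 8.12
tcp_pos: [0.5787, -0.0119, 0.2097]
tcp_rot: [1.0, 0.023, -0.002, -0.0]
ft_force: [0.3, 0.0, 0.2]
opening: 0.0857
```

```bash
python3 - <<'E'
from h import *
np.set_printoptions(precision=4,suppress=True)
p=cams.camera('top');s=cams.camera('side')
cv2.imwrite('pics/t4.png',cv2.resize(p['img'][110:230,240:400,::-1],None,fx=4.5,fy=4.5,interpolation=cv2.INTER_CUBIC))
cv2.imwrite('pics/s4.png',cv2.resize(s['img'][70:190,180:340,::-1],None,fx=4.5,fy=4.5,interpolation=cv2.INTER_CUBIC))
move(W((-.181,-.0675,.07))[0],.048)
E
```

```text
t 8.2167 tcp [ 0.5797 -0.0122  0.2116] yaw 0.04620137097013754 F [-0.3276  0.2736 -0.0217] open 0.08503916296117787 tilt -0.9999990619042178
shift cm [ 0.1404 -0.0393 14.1625] turn -0.0017986290298623864
```

View pics/t4.png

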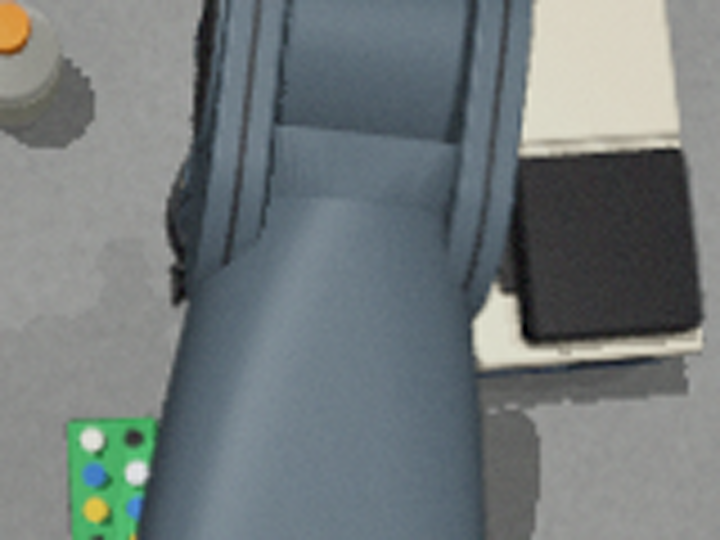

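View pics/s4.png

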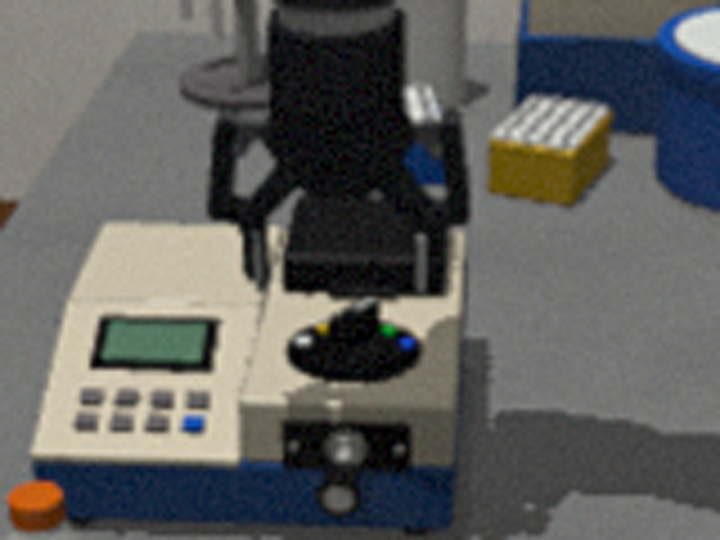

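```bash
python3 - <<'E'
from h import *
np.set_printoptions(precision=1,suppress=True)
s=cams.camera('side')
for a in (-.628,0,.628,1.257):
    print(a,(proj(s,W((-.065+.022*np.cos(a),-.0675-.022*np.sin(a),.141))[0])-[180,70])*4.5)
for a in (.628,):
    print(a,(proj(s,W((-.065+.038*np.cos(a),-.0675-.038*np.sin(a),.112))[0])-[180,70])*4.5)
print((proj(s,W((-.199,-.0675,.078))[0])-[180,70])*4.5,(proj(s,W((-.199,-.069,.078))[0])-[180,70])*4.5)
E
```

```text
-0.628 [[334.6 295.3]]
0 [[354.3 293. ]]
0.628 [[373.2 296.2]]
1.257 [[384.2 303.9]]
0.628 [[388.4 326.4]]
[[337.1 498.1]] [[339.5 498.2]]
```

Request:
apply_moves(
  series=[
    [-1,[0.1,0,2],0],
    [-1,[0.1,0,5],0],
    [-1,[0.1,0,8],0],
    [-1,[0.1,0,10],0],
    [-1,[0.1,0,10],0],
    [-1,[0.1,0,10],0],
  ],
)

```text
t: 8.77
tcp_pos: [0.5802, -0.0119, 0.1115]
tcp_rot: [1.0, 0.024, -0.001, -0.0]
ft_force: [0.4, 0.0, 0.1]
opening: 0.0854
```

```bash
python3 - <<'E'
from h import *
np.set_printoptions(precision=4,suppress=True)
s=cams.camera('side')
cv2.imwrite('pics/s5.png',cv2.resize(s['img'][70:190,180:340,::-1],None,fx=4.5,fy=4.5,interpolation=cv2.INTER_CUBIC))
move(W((-.181,-.0675,.07))[0],.048)
E
```

```text
t 8.8167 tcp [ 0.5816 -0.0121  0.1134] yaw 0.04725405480453734 F [0.1957 0.2403 1.3982] open 0.08544329075298161 tilt -0.999999354926061
shift cm [-0.0692 -0.041   4.3436] turn -0.0007459451954625607
```

View pics/s5.png

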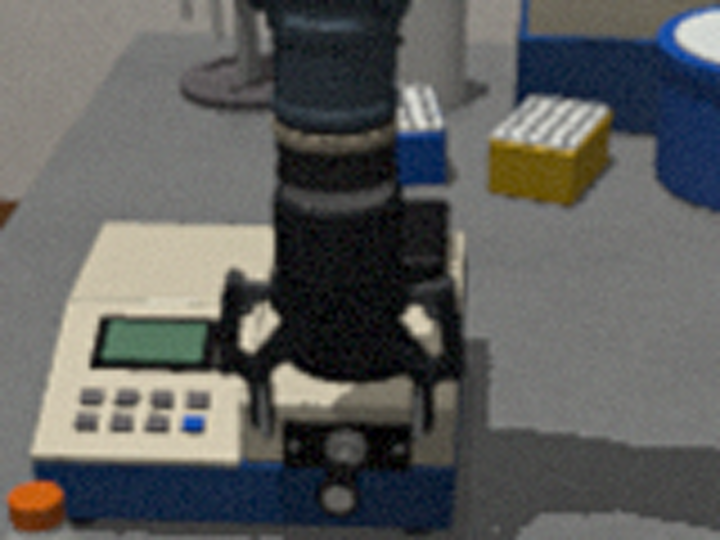

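Request:
apply_moves(
  series=[
    [-1,[0,0.2,1.5],0],
    [-1,[0,0.2,3],0],
    [-1,[0,0.2,4.1],0],
    [-1,[0,0.2,4.1],0],
    [-1,[0,0.2,4.1],0],
    [0,[0,0.2,4.1],0],
    [1,[0,0.2,4.1],0],
    [1,[0,0.2,4.1],0],
    [1,[0,0.2,4.1],0],
    [1,[0,0.2,4.1],0],
    [1,[0,0.2,4.1],0],
    [1,[0,0.2,4.1],0],
  ],
)

```text
t: 9.82
tcp_pos: [0.5823, -0.0137, 0.072]
tcp_rot: [1.0, 0.024, 0.001, -0.0]
ft_force: [2.4, 1.2, 1.0]
opening: 0.0178
```

```bash
python3 - <<'E'
from h import *
np.set_printoptions(precision=4,suppress=True)
s=cams.camera('side');p=cams.camera('top')
cv2.imwrite('pics/s6.png',cv2.resize(s['img'][70:190,180:340,::-1],None,fx=4.5,fy=4.5,interpolation=cv2.INTER_CUBIC))
move(W((-.208,-.0675,.07))[0],.048); print(Lc(robot.observe()['tcp_pos']))
E
```

```text
t 9.9167 tcp [ 0.5823 -0.0138  0.072 ] yaw 0.047989470655887816 F [ 3.2998  0.0794 -0.4416] open 0.018396817842640998 tilt -0.9999968605840506
shift cm [-0.1247 -2.9091  0.1987] turn -1.0529344112164551e-05
[-0.1789 -0.0663  0.072 ]
```

View pics/s6.png

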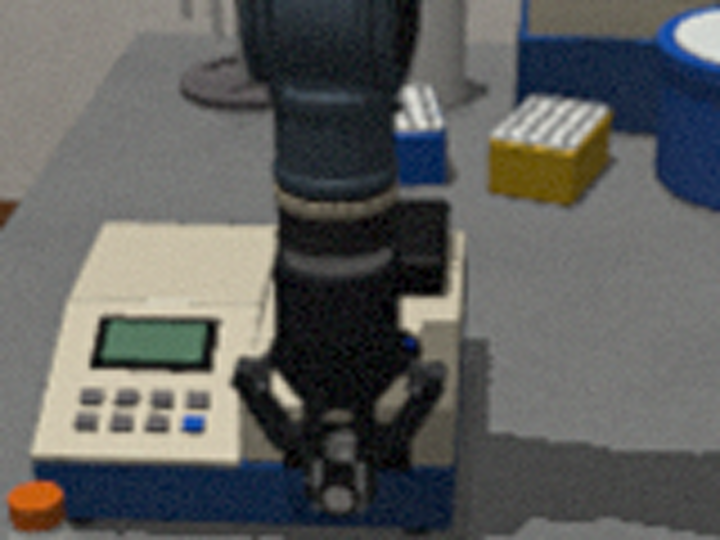

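Request:
apply_moves(
  series=[
    [1,[0,-0.2,0],0],
    [1,[0,-0.45,0],0],
    [1,[0,-0.75,0],0],
    [1,[0,-1.05,0],0],
    [1,[0,-1.35,0],0],
    [1,[0,-1.65,0],0],
    [1,[0,-1.95,0],0],
    [1,[0,-2.25,0],0],
    [1,[0,-2.55,0],0],
    [1,[0,-2.8,0],0],
    [1,[0,-2.95,0],0],
    [1,[0,-2.95,0],0],
  ],
)

```text
t: 10.92
tcp_pos: [0.5811, 0.013, 0.072]
tcp_rot: [1.0, 0.023, 0.001, 0.003]
ft_force: [3.4, -7.3, 0.8]
opening: 0.0184
```

Request:
apply_moves(
  series=[
    [1,[0,0,0],0],
    [1,[0,0,0],0],
    [1,[0,0,0],0],
    [1,[0,0,0],0],
  ],
)

```text
t: 11.25
tcp_pos: [0.5811, 0.0128, 0.072]
tcp_rot: [1.0, 0.023, 0.001, 0.003]
ft_force: [3.4, -7.2, 0.5]
opening: 0.0181
```

```bash
python3 - <<'E'
from h import *
np.set_printoptions(precision=4,suppress=True)
s=cams.camera('side');p=cams.camera('top')
cv2.imwrite('pics/s7.png',cv2.resize(s['img'][100:200,200:320,::-1],None,fx=6,fy=6,interpolation=cv2.INTER_CUBIC))
cv2.imwrite('pics/t7.png',cv2.resize(p['img'][110:230,240:400,::-1],None,fx=4.5,fy=4.5,interpolation=cv2.INTER_CUBIC))
o=robot.observe();print(o);print(Lc(o['tcp_pos']))
for n,c in(('s',s),('t',p)):
  for t in('red_ring','rod_grip','bush','shutter_rod'):
    for q in cams.pinpoint(c,t)[:1]:print(n,t,q['score'],q['pixel'],Lc(atz(c,q['pixel'],.078)))
for x in(-.145,-.151,-.181,-.211,-.229):print(x,(proj(s,W((x,-.0675,.078))[0])-[200,100])*6)
E
```

```text
{'t': 11.35, 'qpos': array([-0.0903,  0.2197, -0.0512,  1.2966, -0.006 ,  1.4342]), 'joint_velocities': array([-0.0006, -0.0021,  0.0004, -0.0002,  0.0002, -0.0022]), 'tau': array([  4.0786, -38.7469,  28.6967,   1.8388,   1.8919,   0.0361]), 'tcp_pos': array([0.5811, 0.0128, 0.072 ]), 'tcp_rot': array([0.9997, 0.0232, 0.0013, 0.0031]), 'ft_force': array([ 4.019 , -7.1533,  0.3815]), 'torque': array([-1.3263, -0.7937,  0.0601]), 'opening': 0.018071011303775187}
[-0.2055 -0.0662  0.072 ]
s red_ring 0.51 [253.8, 167.3] [-0.1271 -0.0584  0.078 ]
s rod_grip 0.73 [238.3, 166.2] [-0.1233 -0.0123  0.078 ]
s bush 0.92 [256.6, 169.2] [-0.1374 -0.0674  0.078 ]
s shutter_rod 0.43 [255.6, 170.6] [-0.1453 -0.0652  0.078 ]
-0.145 [[338.5108 423.4261]]
-0.151 [[337.5369 429.9401]]
-0.181 [[332.5376 463.3829]]
-0.211 [[327.3113 498.3519]]
-0.229 [[324.06   520.1092]]
```

View pics/s7.png

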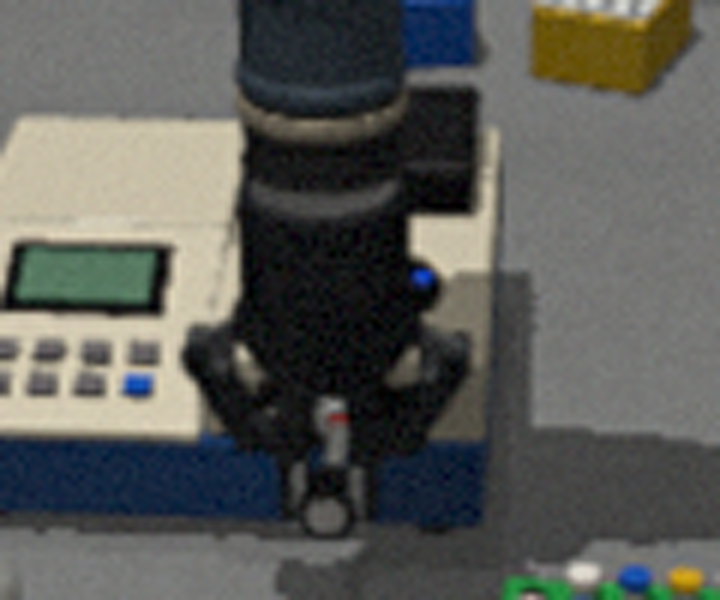

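View pics/t7.png

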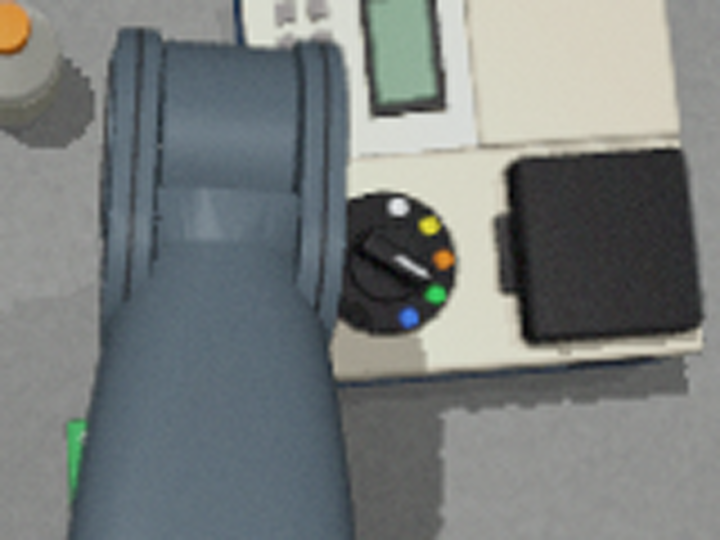

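Request:
apply_moves(
  series=[
    [1,[0,-0.08,0],0],
    [1,[0,-0.16,0],0],
    [1,[0,-0.24,0],0],
    [1,[0,-0.28,0],0],
    [1,[0,-0.28,0],0],
    [1,[0,-0.28,0],0],
    [1,[0,-0.28,0],0],
    [1,[0,-0.28,0],0],
    [1,[0,-0.28,0],0],
    [1,[0,-0.28,0],0],
    [1,[0,-0.28,0],0],
    [1,[0,-0.28,0],0],
  ],
)

```text
t: 12.75
tcp_pos: [0.581, 0.0151, 0.072]
tcp_rot: [1.0, 0.023, 0.001, 0.004]
ft_force: [4.0, -8.0, 0.8]
opening: 0.0179
```

```bash
python3 - <<'E'
from h import *
np.set_printoptions(precision=4,suppress=True)
s=cams.camera('side');p=cams.camera('top')
cv2.imwrite('pics/s8.png',cv2.resize(s['img'][150:200,225:285,::-1],None,fx=12,fy=12,interpolation=cv2.INTER_NEAREST))
o=robot.observe();print(o['tcp_pos'],o['ft_force'],o['opening'],Lc(o['tcp_pos']))
for x in(-.145,-.151,-.181,-.211,-.229):print(x,(proj(s,W((x,-.0675,.083))[0])-[225,150])*12)
save(p,'top8.png')
for t in('bottle','tube_rack','marker','mini_centrifuge'):
  for c in(s,p):
    for q in cams.pinpoint(c,t)[:1]:print(t,q['pixel'],atz(c,q['pixel'],0))
E
```

```text
[0.581  0.0152 0.072 ] [ 4.4665 -7.6465  1.3822] 0.01816371066222885 [-0.2079 -0.0662  0.072 ]
-0.145 [[376.7041 229.0618]]
-0.151 [[374.7501 242.044 ]]
-0.181 [[364.7186 308.6993]]
-0.211 [[354.2302 378.4052]]
-0.229 [[347.7048 421.7798]]
bottle [194.7, 221.7] [0.7334 0.107  0.    ]
bottle [242.4, 129.2] [0.7347 0.1065 0.    ]
tube_rack [307.1, 211.1] [0.4308 0.0276 0.    ]
marker [262.4, 235.4] [0.544 0.144 0.   ]
marker [229.7, 187.6] [0.5507 0.1508 0.    ]
mini_centrifuge [209.4, 308.1] [ 0.629   0.3885 -0.    ]
mini_centrifuge [156.3, 163.1] [0.6351 0.3806 0.    ]
```

View pics/s8.png

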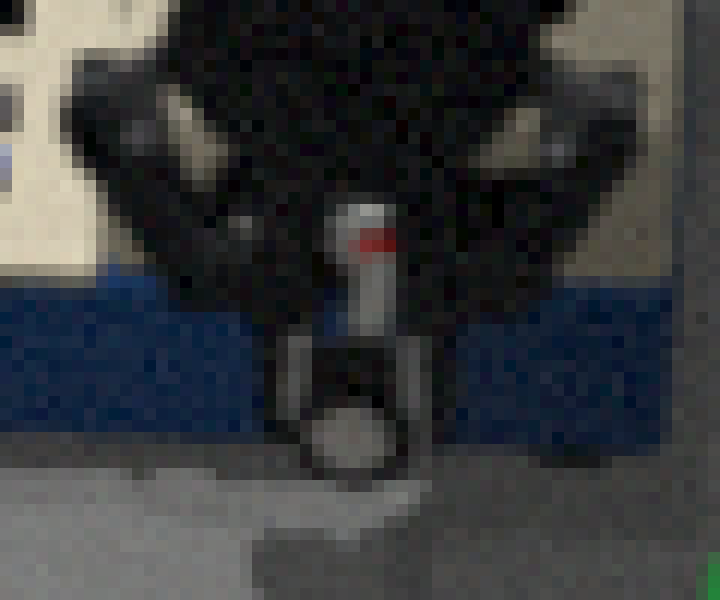

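```bash
python3 - <<'E'
from h import *
o=robot.observe();print(o['t'],o['tcp_pos'],o['ft_force'],o['opening'],abs(o['joint_velocities']).max())
print(job.close_job())
E
```

```text
13.25 [0.58098124 0.01516181 0.07200941] [ 2.94517443 -7.91480023  0.63276453] 0.0182144599019553 0.001430202117933799
the job is handed in; nothing more can be done
None
```

I turned the selector one click clockwise, from orange to green, with the shutter rod still fully in. I then let go of it, gripped the rod knob and pulled it straight out at about 30–36 mm/s. I handed the job in at t = 13.25 s, still holding the rod.

- **Selector:** the top picture taken during the hold shows the white pointer line at the green dot. The side view before the pull agreed.
- **Rod:** the tool centre moved about 29 mm from where it gripped, which puts the middle of the red ring about 5 mm outside the bush. The last side picture shows the ring clear, at roughly 4–6 mm. The tool is still pulling with about 8 N, the fingers are on the barrel, and the arm is at rest.
- **First pull:** it came up short because the arm gave under the spring. The tool moved 26.6 mm for a commanded 29.5 mm, so I added a slow 2.8 mm correction.
- **Bottle, rack, marker and centrifuge:** I did not touch them. Detected positions match the start to within a few mm, except two: the bottle in the side view and the centrifuge in the top view both read 11–12 mm off. I put those down to detection noise, because the other camera's shifts were smaller.
- **Not confirmed:** in the last top picture the rack was not detected because the arm partly hid it, so only the side view confirms its position. The network's red ring and rod grip points during the pull were also off, so I relied on the picture and the tool travel.

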